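# Un-nest the filler nozzles onto their drying posts

## Task

The four nozzles of the jar filler have come from the wash nested over one another in the railed drip tray. Take the nest apart and stand every nozzle, tube upward, over the post made for it on the white nozzle board, the narrowest nozzle on the thinnest post and so on up to the widest on the thickest. Lower each one all the way until its flange lies flat on the board, without dropping it or letting any nozzle topple, and leave them all standing free.

Things in the scene. Friction and masses are not known exactly. Their poses are not given: they have to be found in the camera images.
- nozzle_narrow: narrow steel filler nozzle: round tube 24 mm outside, 20 mm bore open at both ends, on a round flange 66 mm across, 6 mm thick; 135 mm tall in all, about 120 g. Origin: centre of the flange's underside; z up the tube. At the start lowest in the nest: stands on the tray floor, the wider ones slipped over it.
- nozzle_medium: medium steel filler nozzle: round tube 34 mm outside, 30 mm bore open at both ends, on a round flange 66 mm across, 6 mm thick; 120 mm tall in all, about 150 g. Origin: centre of the flange's underside; z up the tube. At the start second from the bottom of the nest. Flange lies on the next narrower one's flange, whose tube passes up through it and shows 9 mm above its mouth.
- nozzle_wide: wide steel filler nozzle: round tube 44 mm outside, 40 mm bore open at both ends, on a round flange 66 mm across, 6 mm thick; 105 mm tall in all, about 180 g. Origin: centre of the flange's underside; z up the tube. At the start third from the bottom of the nest. Flange lies on the next narrower one's flange, whose tube passes up through it and shows 9 mm above its mouth.
- nozzle_widest: widest steel filler nozzle: round tube 54 mm outside, 50 mm bore open at both ends, on a round flange 66 mm across, 6 mm thick; 90 mm tall in all, about 200 g. Origin: centre of the flange's underside; z up the tube. At the start outermost and topmost of the nest. Flange lies on the next narrower one's flange, whose tube passes up through it and shows 9 mm above its mouth.
- post_narrow: fixed upright steel post for the narrow nozzle, 12 mm thick, 75 mm high, the top 20 mm rounded to a blunt nose; stands on the nozzle board. Origin: centre of its foot, at the board's top face; z up. 8 mm thinner than the bore of its own nozzle, too thick for any narrower one.
- post_medium: fixed upright steel post for the medium nozzle, 22 mm thick, 75 mm high, the top 20 mm rounded to a blunt nose; stands on the nozzle board. Origin: centre of its foot, at the board's top face; z up. 8 mm thinner than the bore of its own nozzle, too thick for any narrower one.
- post_wide: fixed upright steel post for the wide nozzle, 32 mm thick, 75 mm high, the top 20 mm rounded to a blunt nose; stands on the nozzle board. Origin: centre of its foot, at the board's top face; z up. 8 mm thinner than the bore of its own nozzle, too thick for any narrower one.
- post_widest: fixed upright steel post for the widest nozzle, 42 mm thick, 75 mm high, the top 20 mm rounded to a blunt nose; stands on the nozzle board. Origin: centre of its foot, at the board's top face; z up. 8 mm thinner than the bore of its own nozzle, too thick for any narrower one.
- nozzle_board: fixed white plastic board, 185 mm square, top face 18 mm above the table, carrying the four posts in two rows, 86 by 90 mm apart, in any arrangement. Origin: centre of its underside; x and y along its sides.
- drip_tray: fixed grey drip tray, 116 mm square, floor 6 mm above the table, with a steel wire guard rail 108 mm square round it whose top is 37 mm above the table. Origin: centre of its underside; x and y along its sides. The nest stands in it.

How it is judged:
By the outcome, as a careful person would: the job done as asked, in the order asked, and still so for the second after the job is handed in, with the robot touching nothing.
It also fails if it takes over 115 s, if anything falls off the work surface, if the arm or the gripper's body presses on something with over 40 N, if the wrist force passes 120 N, or if a joint passes its speed limit or range.

## Robot

A 7-joint arm with a two-finger parallel gripper is mounted at the origin on the work surface; the furniture and walls round the work are solid. World frame = base frame: x ahead of the robot, y to its left, z up, the work surface at z = 0. Lengths are in mm, angles in rad, forces in N, time in s.
With the tool pointing down it reaches from about 350 to 900 mm from the base axis. Payload 19.9 kg.
Tool frame: the origin (TCP) lies between the finger pads; the fingertips stand 14 mm ahead of it and the grasp point (between the pads) lies 5 mm behind it; z points along the fingers, y is the line along which they close (so a half turn about z gives the same grasp; the last joint's range is limited). The gripper opens to 94 mm and grips with 3 to 60 N. Pads are 16 mm wide; open, the fingers measure 119 mm over their backs; the gripper's body (75 mm by 177 mm) begins 78 mm behind the grasp point.
Start: joints at [1.298, 0.417, -0.01, 1.614, 0.005, 1.111, -0.053], TCP at [142.968, -608.408, 219.425] pointing down, gripper open.
Joint ranges: [-2.81, 2.81], [-0.39, 2.02], [-1.27, 1.25], [0.06, 2.57], [-1.19, 4.33], [0.19, 2], [-2.82, 2.82]. Speed limits (rad/s): [1.89, 1.89, 2.39, 2.39, 3.01, 3.01, 3.01].

## Interface

Orientations are given as a rotation vector (axis times angle).
In Python, from station import ctrl gives the robot as it stands.
- The arm moves only by the tool creep_tool, called after "Request:" by a JSON object that holds its "fn" and its "kwargs", one argument or row to a line. Schema: {"type":"object","properties":{"offsets":{"type":"object","properties":{"increments":{"type":"array","items":{"type":"array","items":{"type":"number"},"minItems":5,"maxItems":5},"minItems":1,"maxItems":12}},"additionalProperties":false,"required":["increments"]},"grip_force":{"type":"number"},"only":{"type":"string"},"quiet":{"type":"boolean"},"lines":{"type":"string"}},"required":["offsets"],"additionalProperties":false}. offsets is an object whose key "increments" holds a list of rows, 1 to 12 of them, each of 5 numbers: dx, dy, dz in mm, then a turn about the tool's z in rad, then the finger opening in mm; each row shifts and turns the commanded pose from where the row before left it, along the tool's axes as they then stand; what a row does not reach is not made up. A row lasts 1/12 s, in which the tool goes at most 41.7 mm and 0.125 rad, less where a joint would pass 70% of its speed; a pose out of reach is approached as far as the arm can. The fingers move at their own pace and stop on an object; grip_force is the grip in N (left out, the last holds). Time passes only in rows, so rows that do not move let the fingers close. The tool returns the time, the measured TCP pose, the force, the opening and the grip force at its end. only (a regular expression) keeps the lines of the reply that match it, lines (a string "A,B") keeps lines A to B, and quiet returns only ok. Input that does not fit is refused with a message, and nothing moves.
- ctrl.get_state(): the state, without advancing time (a new reading comes with each control period).
- ctrl.snapshot(name): name is "side" or "top" or "wrist"; returns a dict with "color" (400x640x3 uint8, red, green, blue), "z_map" (400x640 float32, mm along the optical axis (not along the pixel's ray), 0 where there is no reading), "fov_y" (degrees; the focal length in pixels is half the picture's height over the tangent of half this angle, whatever the lens; pixels are square), "cx", "cy" (the principal point, pixels), "distortion" ([k1, k2, p1, p2, k3] as OpenCV has them; the pictures are not rectified), "world_to_cam" (4x4, takes a point from world to camera coordinates). Camera axes: x right, y up, looking along -z (the intrinsics and any distortion apply to the point x, -y, -z); pixel columns grow to the right and rows downward; lengths in mm; the calibration is good to about 2 mm. A picture is of the moment at which its call begins.
- ctrl.close_job(): hands the job in; it is judged then, once.
The state is a dict: "time": time; "q": joint angles; "joint_vel": joint speeds; "joint_torque": joint torques, N m; "tcp_pos": TCP position; "eef_rot": TCP orientation; "wrist_force": force on the tool from outside, world axes, zero at the start; "torque": the same for the moment, N m; "width": finger opening in mm; "gripper_force": force on a finger pad.
Only numpy, scipy, OpenCV 4.12 (cv2) and the standard library are available. Lean on these libraries where they do the work, as an engineer would, in place of code of your own. Each camera call takes 0.05 s, during which the arm holds its last target. There are 200 camera calls.

## Working session

There is one attempt and no reset: what is moved stays moved. The work goes in short steps, Python scripts to look and compute and a tool call to move; the robot and the scene stay as the last step left them, time stands still between calls to the robot, and variables do not carry over. Pictures are saved under pics/ and viewed, at most 14 in all, crops included, and the job is handed in when it is done.

```bash
ls; mkdir -p pics; cat > h.py <<'E'
import numpy as np, cv2
from station import ctrl
def snap(n,f=None):
    s=ctrl.snapshot(n)
    if f: cv2.imwrite('pics/'+f,s['color'][:,:,::-1])
    return s
def world(s):
    "world xyz map for each pixel"
    H,W=s['z_map'].shape; f=H/2/np.tan(np.radians(s['fov_y'])/2)
    K=np.array([[f,0,s['cx']],[0,f,s['cy']],[0,0,1.]])
    u,v=np.meshgrid(np.arange(W),np.arange(H))
    p=cv2.undistortPoints(np.stack([u,v],-1).reshape(-1,1,2).astype(float),K,np.array(s['distortion'],float)).reshape(H,W,2)
    z=s['z_map'].astype(float)
    c=np.stack([p[...,0]*z,-p[...,1]*z,-z,np.ones_like(z)],-1)
    w=(c@np.linalg.inv(s['world_to_cam']).T)[...,:3]
    w[z==0]=np.nan
    return w
E
python3 - <<'E'
from h import *
for n in('top','side'):
    s=snap(n,n+'0.png'); w=world(s); print(n,s['fov_y'],s['distortion'],np.linalg.inv(s['world_to_cam'])[:3].round(2).tolist(),(s['z_map']==0).mean())
    np.save(n+'0.npy',w)
st=ctrl.get_state(); print({k:np.round(v,3).tolist() for k,v in st.items()})
E
```

```text
pics
top 44.27308645749573 [0.0079186 0.        0.        0.        0.       ] [[0.02, 0.99, -0.16, 337.82], [-1.0, 0.03, 0.04, -178.99], [0.04, 0.16, 0.99, 906.3]] 0.00417578125
side 45.928481403249876 [-0.02895962  0.          0.          0.          0.        ] [[0.97, 0.11, -0.22, 257.22], [-0.24, 0.45, -0.86, -971.71], [0.0, 0.89, 0.46, 472.68]] 0.03566796875
{'time': 0.1, 'q': [1.298, 0.418, -0.01, 1.614, 0.005, 1.111, -0.053], 'joint_vel': [-0.001, -0.002, 0.001, 0.001, -0.001, -0.001, 0.001], 'joint_torque': [0.002, -85.258, 0.64, -42.67, -0.049, 0.016, 0.0], 'tcp_pos': [142.893, -608.125, 218.894], 'eef_rot': [-3.12, -0.362, 0.0], 'wrist_force': [0.292, -0.554, 0.062], 'torque': [-0.031, -0.029, 0.039], 'gripper_force': 0.0, 'width': 93.873}
```

View pics/top0.png

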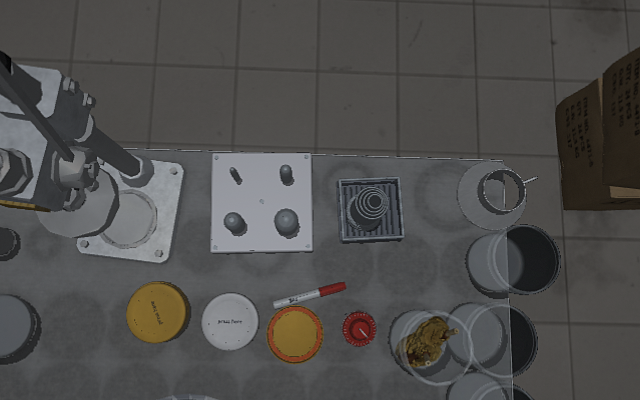

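View pics/side0.png

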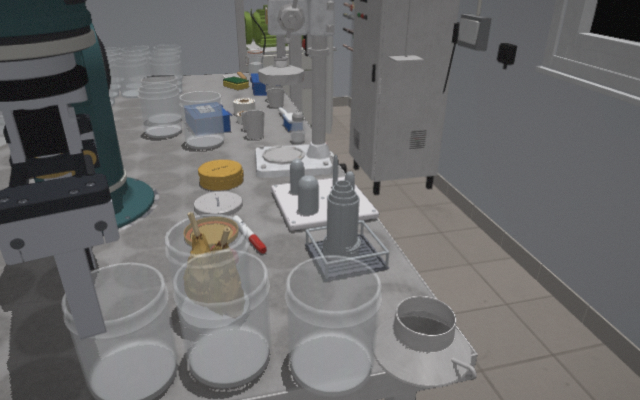

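The top view shows the nest around (370,208) in its tray. The posts are at about (235,176) narrow, (286,174) medium, (234,222) wide and (287,222) widest. Next I'll measure them in the point cloud.

```bash
python3 - <<'E'
from h import *
from scipy.optimize import least_squares
def circ(P):
    r=least_squares(lambda a:np.hypot(P[:,0]-a[0],P[:,1]-a[1])-a[2],[*P.mean(0)[:2],10],loss='soft_l1'); return r.x
for n in('top','side'):
    w=np.load(n+'0.npy'); 
    P=w.reshape(-1,3); P=P[~np.isnan(P).any(1)]
    if n=='top':
        b=w[155:252,212:312].reshape(-1,3); t=b[(b[:,2]>10)&(b[:,2]<26)]
        print('board z',np.median(t[:,2]),cv2.minAreaRect(t[:,:2].astype(np.float32)))
        for nm,(c,r) in dict(narrow=(235,176),medium=(287,174),wide=(234,222),widest=(287,222)).items():
            q=w[r-18:r+18,c-18:c+18].reshape(-1,3); q=q[q[:,2]>30]; m=q[:,2].max(); tt=q[q[:,2]>m-6]
            print(nm,m,tt.mean(0).round(1),len(tt), (q[:,:2].min(0)).round(),(q[:,:2].max(0)).round())
        q=w[180:240,340:402].reshape(-1,3)
        e=q[(q[:,2]>25)&(q[:,2]<42)]; print('rail',cv2.minAreaRect(e[:,:2].astype(np.float32)))
        e=q[(q[:,2]>85)]; print('nestz',np.histogram(e[:,2],20))
        for z in(114,123,132,141): 
            e=q[abs(q[:,2]-z)<3]; print(z,len(e),e.mean(0).round(1), circ(e) if len(e)>4 else '')
    else:
        # nest cylinder bands: fixed radius fit
        c0=np.load('c.npy') if 0 else None
        M=(P[:,0]>250)&(P[:,0]<450)&(P[:,1]>-400)&(P[:,1]<-200)&(P[:,2]>45)
        Q=P[M]; print(len(Q),Q.min(0),Q.max(0))
        for lo,hi,R in((50,105,27),(108,116,22),(118,124,17)):
            e=Q[(Q[:,2]>lo)&(Q[:,2]<hi)]
            e=e[np.hypot(*(e[:,:2]-np.median(e[:,:2],0)).T)<45]
            r=least_squares(lambda a:np.hypot(e[:,0]-a[0],e[:,1]-a[1])-R,np.median(e[:,:2],0)+[0,15],loss='soft_l1').x
            print(lo,len(e),r)
E
```

```text
board z 18.107170592830357 ((483.0494079589844, -113.04714965820312), (179.0126953125, 182.9462432861328), 1.7891026735305786)
narrow 94.3932070366983 [525.9 -65.7  91.8] 19 [520. -72.] [530. -61.]
medium 96.16299433505401 [ 529.9 -157.4   92.3] 40 [ 519. -168.] [ 537. -147.]
wide 95.53585465556955 [440.6 -69.3  91.8] 106 [425. -86.] [455. -54.]
widest 96.1574018758148 [ 443.9 -160.5   92.1] 151 [ 423. -181.] [ 465. -140.]
rail ((472.6591491699219, -311.3660888671875), (108.41834259033203, 112.00395202636719), 1.2848196029663086)
nestz (array([ 18,  23,  16,  25,  20,  29,  34,  33,  61, 134,  56,  43, 106,
        44,  33,  80,  27,   9,  48,  19]), array([ 85.02551305,  88.01655507,  91.0075971 ,  93.99863913,
        96.98968116,  99.98072318, 102.97176521, 105.96280724,
       108.95384927, 111.94489129, 114.93593332, 117.92697535,
       120.91801738, 123.9090594 , 126.90010143, 129.89114346,
       132.88218548, 135.87322751, 138.86426954, 141.85531157,
       144.84635359]))
114 207 [ 470.9 -300.9  113.7] [ 471.70609863 -301.0385111    25.34808155]
123 162 [ 469.2 -300.9  122.8] [ 471.22211688 -301.234764     20.57006344]
132 116 [ 469.5 -301.6  131.7] [ 469.87500756 -301.28312414   15.76150682]
141 71 [ 469.4 -301.9  140.8] [ 469.74289831 -301.64334422   11.06801022]
1034 [ 250.05292293 -399.83268292   45.13000654] [ 449.99215563 -290.04670297  136.56831256]
50 209 [ 279.75703359 -336.41724177]
108 112 [ 282.16463174 -346.40192711]
118 109 [ 280.21441866 -351.15304651]
```

```bash
python3 - <<'E'
from h import *
P=np.vstack([np.load(n+'0.npy').reshape(-1,3) for n in('top','side')]); P=P[~np.isnan(P).any(1)]
H={}
for x,y,z in P:
    if 50<x<850 and -760<y<250 and z<600: k=(int(x//50),int(y//50)); H[k]=max(H.get(k,0),z)
print('     '+' '.join('%4d'%(j*50) for j in range(4,-16,-1)))
for i in range(16,0,-1): print('%4d '%(i*50)+' '.join('%4d'%H.get((i,j),-1) for j in range(4,-16,-1)))
w=np.load('side0.npy'); P=w.reshape(-1,3); P=P[~np.isnan(P).any(1)]
from scipy.optimize import least_squares
def cf(c,R,lo,hi,x0):
    e=P[(P[:,2]>lo)&(P[:,2]<hi)]; e=e[np.hypot(e[:,0]-x0[0],e[:,1]-x0[1])<c]
    r=least_squares(lambda a:np.hypot(e[:,0]-a[0],e[:,1]-a[1])-R,np.array(x0,float),loss='soft_l1').x
    return len(e),r.round(1)
for lo,hi,R in((50,108,27),(117,123,22),(126,132,17),(134,140,12)): print('nest',lo,cf(40,R,lo,hi,(471,-301)))
for n,R,x0 in(('n',6,(526,-66)),('m',11,(529,-157)),('w',16,(440.5,-69.5)),('W',21,(444,-160.5))): print(n,cf(R+12,R,25,72,x0))
E
```

```text
200  150  100   50    0  -50 -100 -150 -200 -250 -300 -350 -400 -450 -500 -550 -600 -650 -700 -750
 800    0    0    0    0    0    0    0    0    0    0    0    0    0    0    0    0    0    0    0    0
 750   -1   -1   -1   -1   -1   -1   -1   -1   -1   -1   -1   -1   -1   -1   -1   -1   -1   -1   -1   -1
 700   -1   -1   -1   -1    0   -1   -1   -1   -1   -1   -1   -1   -1   -1   -1   -1   -1   -1   -1   -1
 650   -1   -1   -1   -1   -1   -1   -1   -1   -1   -1   -1   -1   -1   -1   -1   -1   -1   -1   -1   -1
 600   -1   -1   -1   -1   -1   -1   -1   -1   -1   -1   -1   -1   -1   -1   -1   -1   -1   -1   -1   -1
 550   -1   31  396  397   22   23   22   23   21   21    4    4    4    5    8   32   31   -1   -1   -1
 500  300  343  464  525   33   23   94   89   96   20   40   39   38    4   29   63   62   34   -1   -1
 450   -1   32  432  524  375   22   88   88   93   21  143  144   38    4   23   62   62   16   -1   -1
 400   25  243  432  421   25   23   95   92   96   22  125  123   39    5  136  138  138  116   -1   -1
 350   24   31  242  237   24   21   22   20   21   20  
[... 262 characters left out ...]
0    6    5    5   39   40   16   16   14   15   14   42  137  159  137  139  138  137   -1   -1   -1
 150    5    4    5    4    6    4    4    5    5    4    4    4  138  138  138  346  427  451  451   -1
 100    4    5    5   11   14   16   12    4    3    6    4    4    4  136  137  345  326  430  437  345
  50    2    2   10   15  346  364  333   13    3    2   -1   -1   -1    2  135  345  345   -1   -1   -1
nest 50 (958, array([ 471.5, -300.5]))
nest 117 (140, array([ 470.8, -300.2]))
nest 126 (107, array([ 469.9, -300.8]))
nest 134 (93, array([ 469.1, -302.4]))
n (97, array([526.1, -66.9]))
m (19, array([ 529.2, -156.4]))
w (217, array([440. , -69.6]))
W (445, array([ 443.6, -159.8]))
```

```bash
python3 - <<'E'
from h import *
for n in('top','side'):
    P=np.load(n+'0.npy').reshape(-1,3); P=P[~np.isnan(P).any(1)]
    P=P[(P[:,0]>330)&(P[:,0]<600)&(P[:,1]>-40)&(P[:,1]<200)]
    for z in range(50,560,40):
        q=P[(P[:,2]>=z)&(P[:,2]<z+40)]
        if len(q): print(n,z,len(q),'x',np.percentile(q[:,0],[1,99]).round(),'y',np.sort(q[:,1])[[0,len(q)//50]].round(),q[:,1].max().round())
s=cv2.imread('pics/side0.png')[0:240,200:460]; cv2.imwrite('pics/side0c.png',cv2.resize(s,None,fx=2.5,fy=2.5))
E
```

```text
top 50 347 x [512. 555.] y [90. 92.] 136.0
top 90 199 x [516. 543.] y [96. 97.] 127.0
top 130 231 x [516. 543.] y [96. 97.] 127.0
top 170 261 x [516. 543.] y [96. 96.] 123.0
top 210 3055 x [396. 539.] y [69. 72.] 172.0
top 250 681 x [428. 547.] y [86. 87.] 125.0
top 290 335 x [417. 548.] y [63. 64.] 105.0
top 330 2389 x [413. 553.] y [47. 49.] 170.0
top 370 6852 x [416. 560.] y [48. 57.] 141.0
top 410 1481 x [427. 543.] y [62. 63.] 124.0
top 450 625 x [481. 545.] y [61. 61.] 101.0
top 490 444 x [491. 507.] y [60. 61.] 72.0
side 50 245 x [512. 549.] y [87. 91.] 122.0
side 90 218 x [515. 548.] y [92. 94.] 114.0
side 130 230 x [516. 548.] y [92. 94.] 112.0
side 170 231 x [515. 547.] y [92. 93.] 114.0
side 210 1056 x [394. 546.] y [66. 69.] 157.0
side 250 620 x [429. 555.] y [84. 86.] 194.0
side 290 741 x [419. 559.] y [60. 65.] 189.0
side 330 1332 x [413. 559.] y [44. 49.] 138.0
side 370 736 x [415. 557.] y [46. 55.] 150.0
```

View pics/side0c.png

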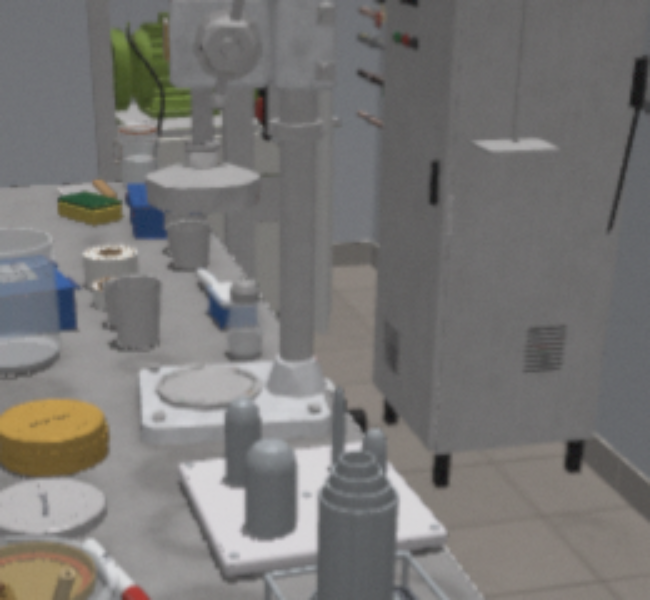

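The crop shows the filler machine behind the board, with its head hanging from y≈44. I'll turn the tool so the fingers close along world x, which keeps the gripper body clear of it.

Request:
{"fn": "creep_tool", "kwargs": {
  "offsets": {"increments": [[0,0,-25,0,94],[0,0,-25,0,94],[0,0,-25,0,94],[0,0,-25,0,94],[0,0,0,-0.11,94],[0,0,0,-0.11,94],[0,0,0,-0.11,94],[0,0,0,-0.11,94],[0,0,0,-0.11,94],[0,0,0,-0.11,94],[0,0,0,-0.11,94],[0,0,0,-0.11,94]]},
  "grip_force": 15
}}

```text
time: 1.1
tcp_pos: [142.9, -608.3, 319.0]
eef_rot: [-2.664, -1.663, -0.0]
wrist_force: [-0.2, 0.6, 0.0]
width: 94.2
gripper_force: 0.0
```

Request:
{"fn": "creep_tool", "kwargs": {
  "offsets": {"increments": [[0,0,0,-0.11,94],[0,0,0,-0.11,94],[0,0,0,-0.11,94],[0,0,0,-0.11,94],[0,0,0,-0.02,94],[0,0,0,0,94]]}
}}

```text
time: 1.6
tcp_pos: [142.9, -608.3, 319.1]
eef_rot: [-2.223, -2.219, -0.001]
wrist_force: [0.5, -0.9, -1.3]
width: 94.0
gripper_force: 0.0
```

Request:
{"fn": "creep_tool", "kwargs": {
  "offsets": {"increments": [[10,10,0,0,94],[20,20,0,0,94],[22,22,0,0,94],[22,22,0,0,94],[22,22,0,0,94],[22,22,0,0,94],[22,22,0,0,94],[22,22,0,0,94],[22,22,0,0,94],[22,22,0,0,94],[22,22,0,0,94],[22,22,0,0,94]]}
}}

```text
time: 2.6
tcp_pos: [394.0, -356.4, 319.6]
eef_rot: [2.225, 2.218, -0.0]
wrist_force: [-0.2, -0.2, 0.3]
width: 94.0
gripper_force: 0.0
```

Request:
{"fn": "creep_tool", "kwargs": {
  "offsets": {"increments": [[20,20,0,0,94],[20,20,0,0,94],[10,20,0,0,94],[6,12,0,0,94],[2,5,0,0,94],[0,0,0,0,94],[0,0,0,0,94]]}
}}

```text
time: 3.18
tcp_pos: [469.5, -300.6, 319.3]
eef_rot: [-2.223, -2.219, 0.0]
wrist_force: [-0.1, 0.7, -0.5]
width: 93.7
gripper_force: 0.0
```

```bash
python3 - <<'E'
from h import *
s=snap('wrist','wr1.png'); w=world(s); np.save('wr1.npy',w)
print(ctrl.get_state()['tcp_pos'],np.linalg.inv(s['world_to_cam'])[:3].round(2).tolist())
q=w.reshape(-1,3);q=q[~np.isnan(q).any(1)]
q=q[np.hypot(q[:,0]-471,q[:,1]+301)<45]
for z,R in((114,26),(123,21),(132,16),(141,11)):
    e=q[abs(q[:,2]-z)<2.5]; print(z,len(e),e.mean(0).round(1),((e.max(0)+e.min(0))/2).round(1))
E
```

```text
[ 469.18283058 -300.94028929  319.32599737] [[1.0, 0.0, 0.0, 470.92], [-0.0, 0.97, 0.23, -235.56], [0.0, -0.23, 0.97, 485.76]]
114 275 [ 474.1 -299.8  114.5] [ 473.3 -300.5  114. ]
123 228 [ 472.8 -300.2  123.6] [ 473.3 -300.6  123. ]
132 180 [ 471.9 -301.2  132.7] [ 471.9 -300.7  132. ]
141 117 [ 471.8 -301.1  141.8] [ 471.3 -301.1  141.1]
```

View pics/wr1.png

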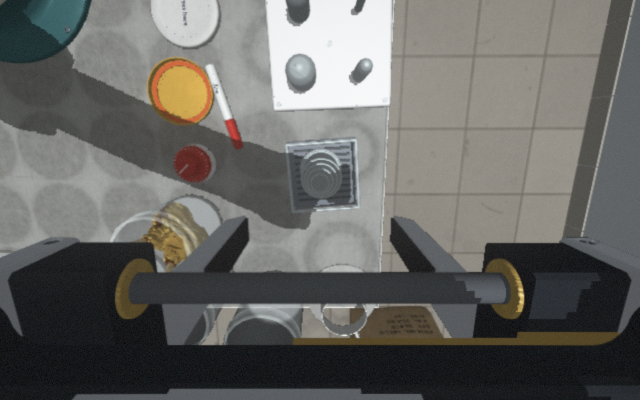

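The wrist view has the nest centred between the fingers at about (322,172). Descending to grasp the widest nozzle.

Request:
{"fn": "creep_tool", "kwargs": {
  "offsets": {"increments": [[0,2.6,20,0,94],[0,0,25,0,94],[0,0,25,0,94],[0,0,25,0,94],[0,0,25,0,94],[0,0,25,0,94],[0,0,25,0,94],[0,0,25,0,94],[0,0,15,0,94],[0,0,10,0,94],[0,0,5,0,94],[0,0,0,0,94]]},
  "grip_force": 25
}}

```text
time: 4.23
tcp_pos: [472.0, -300.7, 94.1]
eef_rot: [-2.222, -2.22, 0.0]
wrist_force: [-0.5, 0.3, -0.4]
width: 94.0
gripper_force: 0.0
```

Request:
{"fn": "creep_tool", "kwargs": {
  "offsets": {"increments": [[0,0,0,0,70],[0,0,0,0,70],[0,0,0,0,60],[0,0,0,0,60],[0,0,0,0,50],[0,0,0,0,50],[0,0,0,0,40],[0,0,0,0,40],[0,0,0,0,40],[0,0,0,0,40]]}
}}

```text
time: 5.07
tcp_pos: [472.6, -300.5, 94.6]
eef_rot: [2.221, 2.221, -0.0]
wrist_force: [-2.2, -0.4, 4.5]
width: 55.0
gripper_force: 25.0
```

Request:
{"fn": "creep_tool", "kwargs": {
  "offsets": {"increments": [[0,0,-3,0,40],[0,0,-6,0,40],[0,0,-8,0,40],[0,0,-10,0,40],[0,0,-12,0,40],[0,0,-12,0,40],[0,0,-12,0,40],[0,0,-12,0,40],[0,0,-12,0,40],[0,0,-12,0,40],[0,0,-12,0,40],[0,0,-12,0,40]]}
}}

```text
time: 6.07
tcp_pos: [472.6, -300.4, 218.7]
eef_rot: [2.221, 2.221, 0.0]
wrist_force: [0.5, -0.2, -1.3]
width: 54.9
gripper_force: 25.0
```

Request:
{"fn": "creep_tool", "kwargs": {
  "offsets": {"increments": [[0,0,-12,0,40],[0,0,-12,0,40],[0,0,-10,0,40],[0,0,-8,0,40],[0,0,0,0,40],[0,0,0,0,40]]}
}}

```text
time: 6.57
tcp_pos: [472.6, -300.4, 259.5]
eef_rot: [2.221, 2.221, -0.0]
wrist_force: [-0.1, -1.0, -2.7]
width: 54.9
gripper_force: 25.0
```

```bash
python3 - <<'E'
from h import *
a=snap('wrist')['color'][:,:,::-1];b=snap('side')['color'][:,:,::-1]
cv2.imwrite('pics/l1.png',np.hstack([b[60:300,200:500],a[0:240,160:480]]))
E
```

```text
(no output)
```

View pics/l1.png

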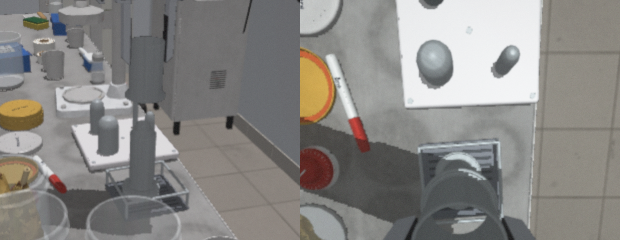

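The side crop shows only the widest has lifted, and the other three still stand in the tray. Next I'll measure the held nozzle and the posts in all the cameras.

```bash
cat >> h.py <<'E'
from scipy.optimize import least_squares
def cyl(w,R,lo,hi,x0,c=8):
    P=w.reshape(-1,3); P=P[~np.isnan(P).any(1)]
    e=P[(P[:,2]>lo)&(P[:,2]<hi)]; e=e[abs(np.hypot(e[:,0]-x0[0],e[:,1]-x0[1])-R)<c]
    r=least_squares(lambda a:np.hypot(e[:,0]-a[0],e[:,1]-a[1])-R,np.array(x0,float),loss='soft_l1').x
    return len(e),r.round(1).tolist()
E
python3 - <<'E'
from h import *
for n in('side','top','wrist'):
    w=world(snap(n)); print(n,cyl(w,27,200,240,(472.6,-300.4)),'flange',cyl(w,33,184,196,(472.6,-300.4),4))
    f={'side':'side0.npy','top':'top0.npy','wrist':'wr1.npy'}[n]
    for ww in (np.load(f),w):
        for k,R,x0 in(('n',6,(526,-66)),('m',11,(529,-157)),('w',16,(440.5,-69.5)),('W',21,(444,-160.5))): print(' ',k,cyl(ww,R,25,72,x0,5),end='')
        print()
E
```

```text
side (842, [472.0, -300.3]) flange (203, [472.6, -299.3])
  n (97, [526.1, -66.9])  m (19, [529.2, -156.4])  w (216, [440.0, -69.6])  W (445, [443.6, -159.8])
  n (97, [525.4, -66.7])  m (19, [528.0, -157.0])  w (213, [440.1, -69.8])  W (448, [443.7, -159.8])
top (0, [472.6, -300.4]) flange (0, [472.6, -300.4])
  n (42, [526.7, -65.5])  m (67, [530.5, -157.0])  w (79, [441.0, -68.8])  W (56, [444.6, -160.5])
  n (44, [526.7, -65.5])  m (69, [530.5, -157.0])  w (79, [440.9, -68.8])  W (56, [444.6, -160.5])
wrist (2152, [473.8, -298.4]) flange (567, [473.2, -302.5])
  n (89, [528.3, -65.6])  m (99, [532.1, -156.5])  w (289, [442.4, -68.8])  W (117, [445.9, -159.8])
  n (0, [526.0, -66.0])  m (156, [532.0, -156.5])  w (60, [442.4, -69.0])  W (181, [445.8, -159.8])
```

Request:
{"fn": "creep_tool", "kwargs": {
  "offsets": {"increments": [[8,-2,0,0,40],[16,-3,0,0,40],[20,-4,0,0,40],[20,-4,0,0,40],[20,-4,0,0,40],[20,-4,0,0,40],[18,-4,0,0,40],[12,-2,0,0,40],[6,-1,0,0,40],[0.4,0,0,0,40],[0,0,0,0,40]]}
}}

```text
time: 7.73
tcp_pos: [444.7, -160.5, 259.5]
eef_rot: [2.222, 2.221, -0.0]
wrist_force: [-0.0, -1.2, -2.2]
width: 55.1
gripper_force: 25.0
```

Request:
{"fn": "creep_tool", "kwargs": {
  "offsets": {"increments": [[0,0,8,0,40],[0,0,16,0,40],[0,0,20,0,40],[0,0,16,0,40],[0,0,12,0,40],[0,0,6,0,40],[0,0,2,0,40],[0,0,0,0,40],[0,0,0,0,40]]}
}}

```text
time: 8.48
tcp_pos: [444.9, -160.3, 179.9]
eef_rot: [2.221, 2.221, 0.0]
wrist_force: [-0.2, 0.2, -1.4]
width: 55.1
gripper_force: 25.0
```

```bash
python3 - <<'E'
from h import *
w=world(snap('side')); t=ctrl.get_state()['tcp_pos']; print(t,cyl(w,27,125,165,t[:2]))
print(cyl(w,21,25,72,(444,-160),5))
E
```

```text
[ 444.90782572 -160.24809674  179.99526728] (567, [444.5, -160.3])
(447, [443.7, -159.7])
```

Request:
{"fn": "creep_tool", "kwargs": {
  "offsets": {"increments": [[0.5,-0.7,6,0,40],[0,0,12,0,40],[0,0,12,0,40],[0,0,12,0,40],[0,0,12,0,40],[0,0,12,0,40],[0,0,10,0,40],[0,0,6,0,40],[0,0,4,0,40],[0,0,1,0,40],[0,0,0,0,40],[0,0,0,0,40]]}
}}

```text
time: 9.53
tcp_pos: [444.1, -159.6, 92.8]
eef_rot: [2.221, 2.221, 0.0]
wrist_force: [0.7, 0.1, -1.4]
width: 55.1
gripper_force: 25.0
```

Request:
{"fn": "creep_tool", "kwargs": {
  "offsets": {"increments": [[0,0,1,0,40],[0,0,1,0,40],[0,0,1,0,40],[0,0,1,0,40],[0,0,0,0,40]]}
}}

```text
time: 9.95
tcp_pos: [443.9, -159.5, 88.6]
eef_rot: [2.221, 2.221, -0.0]
wrist_force: [-1.9, -0.8, 2.1]
width: 54.9
gripper_force: 25.0
```

Request:
{"fn": "creep_tool", "kwargs": {
  "offsets": {"increments": [[0,0,0.6,0,40],[0,0,0,0,40],[0,0,0,0,40]]}
}}

```text
time: 10.2
tcp_pos: [443.9, -159.6, 88.4]
eef_rot: [2.221, 2.221, -0.001]
wrist_force: [-6.7, 1.1, 17.2]
width: 55.4
gripper_force: 25.0
```

```bash
python3 - <<'E'
from h import *
w=world(snap('side')); P=w.reshape(-1,3); e=P[np.abs(np.hypot(P[:,0]-444,P[:,1]+160)-30)<2.0]
print(np.percentile(e[(e[:,2]<40)&(e[:,2]>10)][:,2],[50,90,100]))
e=P[np.hypot(P[:,0]-444,P[:,1]+160)<28]; print(np.nanmax(e[e[:,2]<125][:,2]))
E
```

```text
[23.08090254 33.70425697 38.81327129]
123.7294856468186
```

The board carries it at 17 N, and the flange top at about 24 mm fits a seated nozzle. Releasing now, then going up and back to the nest. The next is the wide nozzle, which spans 18–123 mm.

Request:
{"fn": "creep_tool", "kwargs": {
  "offsets": {"increments": [[0,0,-0.4,0,40],[0,0,0,0,56],[0,0,0,0,58],[0,0,0,0,62],[0,0,0,0,68],[0,0,0,0,72],[0,0,0,0,72],[0,0,0,0,72],[0,0,-10,0,72],[0,0,-15,0,72],[0,0,-20,0,72],[0,0,-25,0,72]]}
}}

```text
time: 11.25
tcp_pos: [443.3, -159.1, 159.0]
eef_rot: [-2.22, -2.221, 0.0]
wrist_force: [0.2, -0.1, 0.2]
width: 72.2
gripper_force: 0.0
```

Request:
{"fn": "creep_tool", "kwargs": {
  "offsets": {"increments": [[0,0,-25,0,80],[0,0,-25,0,90],[0,0,-25,0,90],[0,0,-20,0,90],[-15,3,0,0,90],[-25,5,0,0,90],[-25,5,0,0,90],[-25,5,0,0,90],[-25,5,0,0,90],[-17,3,0,0,90],[-8,1,0,0,90],[-1,0,0,0,90]]}
}}

```text
time: 12.25
tcp_pos: [470.5, -301.8, 253.0]
eef_rot: [-2.223, -2.219, -0.0]
wrist_force: [-0.7, 0.6, -0.4]
width: 89.8
gripper_force: 0.0
```

```bash
python3 - <<'E'
from h import *
w=world(snap('side')); w2=world(snap('wrist'));w3=world(snap('top'))
t=ctrl.get_state()['tcp_pos'];print(t)
for n,x in(('s',w),('w',w2)):
  print(n,'W',cyl(x,27,35,100,(444,-160)),'nest',cyl(x,22,40,115,(471,-301)),cyl(x,17,124,131,(471,-301),4),cyl(x,12,134,139,(471,-301),4))
P=w3.reshape(-1,3);P=P[~np.isnan(P).any(1)];e=P[np.hypot(P[:,0]-444,P[:,1]+160)<31]
print('top of W',np.percentile(e[:,2],[50,80,95]))
E
```

```text
[ 470.90583828 -299.3473099   253.34883462]
s W (941, [443.4, -159.9]) nest (990, [470.7, -300.7]) (101, [469.5, -301.1]) (70, [469.8, -302.5])
w W (1272, [445.5, -161.4]) nest (404, [472.2, -301.0]) (113, [469.1, -300.5]) (49, [470.6, -299.8])
top of W [ 84.62124696  93.63776204 108.30656235]
```

Request:
{"fn": "creep_tool", "kwargs": {
  "offsets": {"increments": [[0,0,15,0,90],[0,0,25,0,90],[0,0,25,0,90],[0,0,25,0,90],[0,0,25,0,90],[0,0,17,0,90],[0,0,10,0,90],[0,0,5,0,90],[0,0,2,0,90],[0,0,0,0,90],[0,0,0,0,90]]}
}}

```text
time: 13.32
tcp_pos: [471.4, -300.6, 105.2]
eef_rot: [2.22, 2.221, 0.0]
wrist_force: [0.7, -0.4, -0.1]
width: 90.0
gripper_force: 0.0
```

Request:
{"fn": "creep_tool", "kwargs": {
  "offsets": {"increments": [[0,0,0,0,70],[0,0,0,0,60],[0,0,0,0,50],[0,0,0,0,50],[0,0,0,0,45],[0,0,0,0,40],[0,0,0,0,35],[0,0,0,0,30],[0,0,0,0,30],[0,0,0,0,30],[0,0,0,0,30]]},
  "grip_force": 25
}}

```text
time: 14.23
tcp_pos: [470.9, -300.5, 104.2]
eef_rot: [-2.221, -2.221, -0.0]
wrist_force: [1.1, 0.3, 0.9]
width: 44.9
gripper_force: 25.0
```

Request:
{"fn": "creep_tool", "kwargs": {
  "offsets": {"increments": [[0,0,-3,0,30],[0,0,-6,0,30],[0,0,-8,0,30],[0,0,-10,0,30],[0,0,-12,0,30],[0,0,-12,0,30],[0,0,-12,0,30],[0,0,-12,0,30],[0,0,-12,0,30],[0,0,-12,0,30],[0,0,-12,0,30],[0,0,-12,0,30]]}
}}

```text
time: 15.23
tcp_pos: [470.8, -300.5, 228.5]
eef_rot: [-2.221, -2.221, -0.0]
wrist_force: [-0.5, 0.0, -1.3]
width: 44.7
gripper_force: 25.0
```

Request:
{"fn": "creep_tool", "kwargs": {
  "offsets": {"increments": [[0,0,-12,0,30],[0,0,-12,0,30],[0,0,-10,0,30],[0,0,-5,0,30],[0,0,0,0,30],[0,0,0,0,30]]}
}}

```text
time: 15.73
tcp_pos: [470.8, -300.5, 266.1]
eef_rot: [-2.221, -2.221, 0.0]
wrist_force: [-0.5, -0.5, -1.8]
width: 43.9
gripper_force: 25.0
```

```bash
python3 - <<'E'
from h import *
s=snap('side','l2.png'); w=world(s); t=ctrl.get_state()['tcp_pos']; print(t,cyl(w,22,205,245,t[:2]),cyl(w,33,178,190,t[:2],4))
print('med',cyl(w,17,40,120,(470,-301)))
cv2.imwrite('pics/l2.png',s['color'][60:300,200:500,::-1])
E
```

```text
[ 470.65020732 -300.42425427  265.70552324] (706, [470.6, -300.7]) (204, [471.0, -299.5])
med (816, [469.8, -300.9])
```

View pics/l2.png

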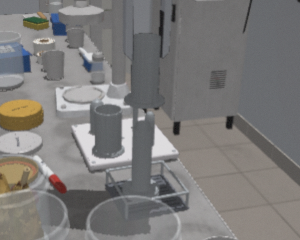

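The widest stands seated on its post, and the wide one is in hand with two nozzles left in the tray.

Request:
{"fn": "creep_tool", "kwargs": {
  "offsets": {"increments": [[10,-1.6,0,0,30],[20,-3,0,0,30],[24,-3,0,0,30],[25,-3,0,0,30],[25,-3,0,0,30],[25,-3,0,0,30],[25,-3,0,0,30],[25,-3,0,0,30],[24,-3,0,0,30],[16,-3,0,0,30],[8,-2,0,0,30],[4,0,0,0,30]]}
}}

```text
time: 16.78
tcp_pos: [439.7, -68.3, 266.1]
eef_rot: [-2.22, -2.223, 0.001]
wrist_force: [-0.5, -0.2, -1.1]
width: 44.8
gripper_force: 25.0
```

Request:
{"fn": "creep_tool", "kwargs": {
  "offsets": {"increments": [[0,0,8,0,30],[0,0,16,0,30],[0,0,20,0,30],[0,0,16,0,30],[0,0,8,0,30],[0,0,4,0,30],[0,0,0,0,30],[0,0,0,0,30],[0,0,0,0,30]]}
}}

```text
time: 17.53
tcp_pos: [440.7, -69.7, 194.9]
eef_rot: [2.221, 2.221, 0.001]
wrist_force: [-0.5, 0.0, -1.4]
width: 44.7
gripper_force: 25.0
```

```bash
python3 - <<'E'
from h import *
w=world(snap('side')); t=ctrl.get_state()['tcp_pos']; print(t,cyl(w,22,140,175,t[:2]))
print(cyl(w,16,25,72,(440,-69.7),5))
E
```

```text
[440.68041496 -69.65768409 194.91602652] (367, [440.6, -70.2])
(95, [440.6, -70.7])
```

Request:
{"fn": "creep_tool", "kwargs": {
  "offsets": {"increments": [[0.3,-0.3,6,0,30],[0,0,12,0,30],[0,0,12,0,30],[0,0,12,0,30],[0,0,12,0,30],[0,0,12,0,30],[0,0,10,0,30],[0,0,6,0,30],[0,0,4,0,30],[0,0,1,0,30],[0,0,0,0,30],[0,0,0,0,30]]}
}}

```text
time: 18.58
tcp_pos: [440.2, -69.3, 107.6]
eef_rot: [2.221, 2.221, 0.0]
wrist_force: [0.1, -0.5, -1.4]
width: 44.5
gripper_force: 25.0
```

Request:
{"fn": "creep_tool", "kwargs": {
  "offsets": {"increments": [[0,0,1,0,30],[0,0,1,0,30],[0,0,1,0,30],[0,0,0,0,30],[0,0,0,0,30]]}
}}

```text
time: 19.0
tcp_pos: [440.0, -69.2, 104.3]
eef_rot: [-2.221, -2.221, 0.0]
wrist_force: [-1.4, 0.1, -2.4]
width: 44.7
gripper_force: 25.0
```

Request:
{"fn": "creep_tool", "kwargs": {
  "offsets": {"increments": [[0,0,0.5,0,30],[0,0,0,0,30],[0,0,0,0,30]]}
}}

```text
time: 19.25
tcp_pos: [440.1, -69.2, 104.1]
eef_rot: [2.221, 2.221, -0.0]
wrist_force: [-2.3, 0.0, 7.8]
width: 44.6
gripper_force: 25.0
```

Request:
{"fn": "creep_tool", "kwargs": {
  "offsets": {"increments": [[0,0,0.4,0,30],[0,0,0,0,30],[0,0,0,0,30]]}
}}

```text
time: 19.5
tcp_pos: [440.2, -69.2, 104.1]
eef_rot: [2.221, 2.221, -0.0]
wrist_force: [-5.8, 1.1, 19.7]
width: 44.7
gripper_force: 25.0
```

Request:
{"fn": "creep_tool", "kwargs": {
  "offsets": {"increments": [[0,0,-0.6,0,30],[0,0,0,0,46],[0,0,0,0,48],[0,0,0,0,52],[0,0,0,0,58],[0,0,0,0,62],[0,0,0,0,62],[0,0,0,0,62],[0,0,-10,0,62],[0,0,-15,0,62],[0,0,-20,0,62],[0,0,-25,0,62]]}
}}

```text
time: 20.5
tcp_pos: [439.4, -68.8, 174.7]
eef_rot: [-2.22, -2.221, 0.001]
wrist_force: [0.3, -0.1, 0.5]
width: 61.8
gripper_force: 0.0
```

Request:
{"fn": "creep_tool", "kwargs": {
  "offsets": {"increments": [[0,0,-25,0,62],[0,0,-25,0,70],[0,0,-25,0,80],[0,0,-15,0,80]]}
}}

```text
time: 20.83
tcp_pos: [440.5, -68.9, 267.1]
eef_rot: [2.219, 2.22, 0.002]
wrist_force: [-0.0, -0.6, -0.3]
width: 78.0
gripper_force: 0.0
```

Request:
{"fn": "creep_tool", "kwargs": {
  "offsets": {"increments": [[-10,1,0,0,80],[-20,3,0,0,80],[-24,3,0,0,80],[-25,3,0,0,80],[-25,3,0,0,80],[-25,3,0,0,80],[-25,3,0,0,80],[-25,3,0,0,80],[-24,3,0,0,80],[-16,3,0,0,80],[-9,2,0,0,80],[-4,0,0,0,80]]}
}}

```text
time: 21.83
tcp_pos: [469.8, -302.3, 263.5]
eef_rot: [-2.222, -2.22, -0.0]
wrist_force: [-1.0, 0.1, -0.1]
width: 79.7
gripper_force: 0.0
```

```bash
python3 - <<'E'
from h import *
w=world(snap('side')); w2=world(snap('wrist'));w3=world(snap('top'))
print(ctrl.get_state()['tcp_pos'])
for n,x in(('s',w),('w',w2)):
  print(n,'w',cyl(x,22,35,110,(440,-69)),'nest',cyl(x,17,40,120,(470,-301)),cyl(x,12,134,139,(470,-301),4))
P=w3.reshape(-1,3);P=P[~np.isnan(P).any(1)];e=P[np.hypot(P[:,0]-440,P[:,1]+69)<31]
print('top of w',np.percentile(e[:,2],[50,80,95,99]))
E
```

```text
[ 469.94101817 -300.37156178  263.87161677]
s w (401, [440.1, -69.5]) nest (821, [469.7, -300.8]) (68, [469.2, -302.3])
w w (116, [442.3, -68.6]) nest (463, [470.7, -298.6]) (45, [470.1, -299.7])
top of w [ 82.19699089 102.14663084 123.17769484 124.52332731]
```

Request:
{"fn": "creep_tool", "kwargs": {
  "offsets": {"increments": [[0,0,15,0,80],[0,0,25,0,80],[0,0,25,0,80],[0,0,25,0,80],[0,0,25,0,80],[0,0,17,0,80],[0,0,10,0,80],[0,0,5,0,80],[0,0,3,0,80],[0,0,0,0,80],[0,0,0,0,80]]}
}}

```text
time: 22.9
tcp_pos: [470.4, -301.3, 114.9]
eef_rot: [2.22, 2.221, 0.0]
wrist_force: [-0.2, -0.7, 0.2]
width: 79.8
gripper_force: 0.0
```

Request:
{"fn": "creep_tool", "kwargs": {
  "offsets": {"increments": [[0,0,0,0,70],[0,0,0,0,60],[0,0,0,0,50],[0,0,0,0,40],[0,0,0,0,35],[0,0,0,0,30],[0,0,0,0,25],[0,0,0,0,20],[0,0,0,0,20],[0,0,0,0,20],[0,0,0,0,20]]},
  "grip_force": 22
}}

```text
time: 23.82
tcp_pos: [470.0, -301.2, 113.9]
eef_rot: [-2.221, -2.221, -0.0]
wrist_force: [-0.5, 1.5, 0.9]
width: 34.6
gripper_force: 22.0
```

Request:
{"fn": "creep_tool", "kwargs": {
  "offsets": {"increments": [[0,0,-3,0,20],[0,0,-6,0,20],[0,0,-8,0,20],[0,0,-10,0,20],[0,0,-12,0,20],[0,0,-12,0,20],[0,0,-12,0,20],[0,0,-12,0,20],[0,0,-12,0,20],[0,0,-12,0,20],[0,0,-12,0,20],[0,0,-12,0,20]]}
}}

```text
time: 24.82
tcp_pos: [470.0, -301.2, 238.2]
eef_rot: [-2.221, -2.222, -0.0]
wrist_force: [-0.1, -0.2, -1.5]
width: 34.7
gripper_force: 22.0
```

Request:
{"fn": "creep_tool", "kwargs": {
  "offsets": {"increments": [[0,0,-12,0,20],[0,0,-12,0,20],[0,0,-10,0,20],[0,0,-10,0,20],[0,0,-5,0,20],[0,0,0,0,20],[0,0,0,0,20]]}
}}

```text
time: 25.4
tcp_pos: [469.9, -301.2, 285.7]
eef_rot: [-2.221, -2.221, 0.0]
wrist_force: [-0.3, -0.3, -1.6]
width: 34.1
gripper_force: 22.0
```

```bash
python3 - <<'E'
from h import *
s=snap('side','l3.png'); w=world(s); t=ctrl.get_state()['tcp_pos']; print(t,cyl(w,17,200,245,t[:2]),cyl(w,33,180,196,t[:2],4))
print('nar',cyl(w,12,40,120,(470,-301)))
cv2.imwrite('pics/l3.png',s['color'][60:300,200:500,::-1])
E
```

```text
[ 469.76344779 -301.13749289  285.40378987] (595, [469.6, -300.9]) (208, [470.0, -299.7])
nar (583, [469.6, -301.4])
```

View pics/l3.png

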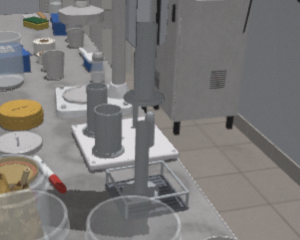

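The medium is in hand, and only the narrow is left in the tray.

Request:
{"fn": "creep_tool", "kwargs": {
  "offsets": {"increments": [[8,3.5,0,0,20],[16,7,0,0,20],[20,8,0,0,20],[20,8,0,0,20],[20,8,0,0,20],[20,8,0,0,20],[18,8,0,0,20],[13,6,0,0,20],[7,3,0,0,20],[2.5,0.4,0,0,20],[0,0,0,0,20]]}
}}

```text
time: 26.37
tcp_pos: [529.8, -156.3, 285.6]
eef_rot: [-2.22, -2.222, 0.0]
wrist_force: [0.2, -0.0, -1.5]
width: 34.4
gripper_force: 22.0
```

Request:
{"fn": "creep_tool", "kwargs": {
  "offsets": {"increments": [[0,0,8,0,20],[0,0,16,0,20],[0,0,20,0,20],[0,0,16,0,20],[0,0,10,0,20],[0,0,4,0,20],[0,0,0,0,20],[0,0,0,0,20],[0,0,0,0,20]]}
}}

```text
time: 27.12
tcp_pos: [530.3, -156.9, 212.8]
eef_rot: [2.221, 2.22, 0.001]
wrist_force: [0.7, 0.9, -2.3]
width: 34.4
gripper_force: 22.0
```

```bash
python3 - <<'E'
from h import *
w=world(snap('side')); t=ctrl.get_state()['tcp_pos']; print(t,cyl(w,17,140,185,t[:2]))
w=world(snap('wrist')); print(cyl(w,17,140,185,t[:2]),cyl(w,11,25,72,(532,-156.5),5))
w=world(snap('top')); print(cyl(w,17,140,185,t[:2]),cyl(w,33,100,120,t[:2]),cyl(w,11,25,72,(530.5,-157),5))
E
```

```text
[ 530.25221877 -156.90410819  212.74849251] (400, [530.1, -156.7])
(963, [531.9, -155.4]) (0, [532.0, -156.5])
(0, [530.3, -156.9]) (0, [530.3, -156.9]) (0, [530.5, -157.0])
```

Request:
{"fn": "creep_tool", "kwargs": {
  "offsets": {"increments": [[0.2,-0.3,6,0,20],[0,0,12,0,20],[0,0,12,0,20],[0,0,12,0,20],[0,0,12,0,20],[0,0,12,0,20],[0,0,10,0,20],[0,0,7,0,20],[0,0,4,0,20],[0,0,2,0,20],[0,0,0,0,20],[0,0,0,0,20]]}
}}

```text
time: 28.27
tcp_pos: [529.8, -156.5, 123.3]
eef_rot: [2.221, 2.221, 0.0]
wrist_force: [-0.0, 0.0, -1.4]
width: 34.2
gripper_force: 22.0
```

Request:
{"fn": "creep_tool", "kwargs": {
  "offsets": {"increments": [[0,0,1,0,20],[0,0,1,0,20],[0,0,0.5,0,20],[0,0,0,0,20],[0,0,0,0,20]]}
}}

```text
time: 28.68
tcp_pos: [529.6, -156.5, 120.5]
eef_rot: [-2.221, -2.221, -0.0]
wrist_force: [0.2, 0.8, -1.9]
width: 34.5
gripper_force: 22.0
```

Request:
{"fn": "creep_tool", "kwargs": {
  "offsets": {"increments": [[0,0,0.5,0,20],[0,0,0,0,20],[0,0,0,0,20]]}
}}

```text
time: 28.93
tcp_pos: [529.6, -156.5, 119.9]
eef_rot: [-2.221, -2.221, -0.0]
wrist_force: [0.3, -0.2, -1.1]
width: 34.4
gripper_force: 22.0
```

Request:
{"fn": "creep_tool", "kwargs": {
  "offsets": {"increments": [[0,0,0.5,0,20],[0,0,0,0,20],[0,0,0,0,20]]}
}}

```text
time: 29.18
tcp_pos: [529.7, -156.5, 119.9]
eef_rot: [2.221, 2.221, -0.0]
wrist_force: [-3.2, 1.0, 7.9]
width: 34.3
gripper_force: 22.0
```

Request:
{"fn": "creep_tool", "kwargs": {
  "offsets": {"increments": [[0,0,-0.3,0,20],[0,0,0,0,36],[0,0,0,0,38],[0,0,0,0,42],[0,0,0,0,48],[0,0,0,0,52],[0,0,0,0,52],[0,0,0,0,52],[0,0,-10,0,52],[0,0,-15,0,52],[0,0,-20,0,52],[0,0,-25,0,52]]}
}}

```text
time: 30.18
tcp_pos: [529.0, -156.2, 190.4]
eef_rot: [-2.22, -2.221, 0.001]
wrist_force: [0.3, -0.1, 0.1]
width: 52.1
gripper_force: 0.0
```

Request:
{"fn": "creep_tool", "kwargs": {
  "offsets": {"increments": [[0,0,-25,0,52],[0,0,-25,0,60],[0,0,-20,0,70],[0,0,-10,0,70]]}
}}

```text
time: 30.52
tcp_pos: [530.3, -156.4, 273.0]
eef_rot: [2.219, 2.22, 0.002]
wrist_force: [0.3, -0.2, 0.7]
width: 68.3
gripper_force: 0.0
```

Request:
{"fn": "creep_tool", "kwargs": {
  "offsets": {"increments": [[-8,-3.5,0,0,70],[-16,-7,0,0,70],[-20,-8,0,0,70],[-20,-8,0,0,70],[-20,-8,0,0,70],[-20,-8,0,0,70],[-18,-8,0,0,70],[-13,-6,0,0,70],[-7,-3,0,0,70],[-2.7,-0.2,0,0,70],[0,0,0,0,70]]}
}}

```text
time: 31.43
tcp_pos: [469.6, -301.4, 269.1]
eef_rot: [-2.221, -2.22, 0.0]
wrist_force: [0.3, 0.6, 0.2]
width: 70.0
gripper_force: 0.0
```

```bash
python3 - <<'E'
from h import *
w=world(snap('side')); w3=world(snap('top'))
print(ctrl.get_state()['tcp_pos'])
print('m',cyl(w,17,35,120,(529.5,-156.5)),'nar',cyl(w,12,40,130,(470,-301)))
P=w3.reshape(-1,3);P=P[~np.isnan(P).any(1)];e=P[np.hypot(P[:,0]-529,P[:,1]+156)<31]
print('top of m',np.percentile(e[:,2],[50,80,95,99]))
E
```

```text
[ 470.21019399 -300.32611035  269.44465968]
m (482, [529.3, -156.2]) nar (655, [469.6, -301.4])
top of m [ 58.98608368 115.16809858 137.3606225  139.51372729]
```

Request:
{"fn": "creep_tool", "kwargs": {
  "offsets": {"increments": [[-0.5,0,15,0,70],[0,0,25,0,70],[0,0,25,0,70],[0,0,25,0,70],[0,0,25,0,70],[0,0,15,0,70],[0,0,10,0,70],[0,0,5,0,70],[0,0,2.5,0,70],[0,0,0,0,70],[0,0,0,0,70]]}
}}

```text
time: 32.45
tcp_pos: [470.4, -301.8, 123.1]
eef_rot: [2.221, 2.221, 0.0]
wrist_force: [0.6, 0.4, -0.3]
width: 70.4
gripper_force: 0.0
```

Request:
{"fn": "creep_tool", "kwargs": {
  "offsets": {"increments": [[0,0,0,0,60],[0,0,0,0,50],[0,0,0,0,40],[0,0,0,0,35],[0,0,0,0,30],[0,0,0,0,25],[0,0,0,0,20],[0,0,0,0,15],[0,0,0,0,12],[0,0,0,0,12],[0,0,0,0,12],[0,0,0,0,12]]},
  "grip_force": 20
}}

```text
time: 33.45
tcp_pos: [469.9, -301.7, 122.2]
eef_rot: [-2.221, -2.221, -0.0]
wrist_force: [0.7, -0.4, 0.6]
width: 23.8
gripper_force: 20.0
```

Request:
{"fn": "creep_tool", "kwargs": {
  "offsets": {"increments": [[0,0,0,0,12],[0,0,-3,0,12],[0,0,-6,0,12],[0,0,-8,0,12],[0,0,-10,0,12],[0,0,-12,0,12],[0,0,-15,0,12],[0,0,-15,0,12],[0,0,-15,0,12],[0,0,-15,0,12],[0,0,-15,0,12],[0,0,-15,0,12]]}
}}

```text
time: 34.45
tcp_pos: [469.9, -301.6, 253.3]
eef_rot: [2.221, 2.221, 0.0]
wrist_force: [-0.8, -0.1, -1.4]
width: 23.5
gripper_force: 20.0
```

Request:
{"fn": "creep_tool", "kwargs": {
  "offsets": {"increments": [[0,0,-15,0,12],[0,0,-15,0,12],[0,0,-10,0,12],[0,0,-5,0,12],[0,0,0,0,12],[0,0,0,0,12]]}
}}

```text
time: 34.95
tcp_pos: [469.7, -301.7, 296.0]
eef_rot: [-2.221, -2.221, 0.0]
wrist_force: [0.1, 0.0, -1.6]
width: 24.2
gripper_force: 20.0
```

```bash
python3 - <<'E'
from h import *
w=world(snap('side')); t=ctrl.get_state()['tcp_pos']; print(t,cyl(w,12,200,255,t[:2]),cyl(w,33,168,192,t[:2],4))
E
```

```text
[ 469.59204754 -301.58950865  295.60006063] (514, [469.5, -301.4]) (212, [469.9, -300.4])
```

Request:
{"fn": "creep_tool", "kwargs": {
  "offsets": {"increments": [[10,2,0,0,12],[20,5,0,0,12],[24,6,0,0,12],[25,6,0,0,12],[25,6,0,0,12],[25,6,0,0,12],[25,6,0,0,12],[25,6,0,0,12],[24,6,0,0,12],[18,4,0,0,12],[10,2.4,0,0,12],[3.9,1,0,0,12]]}
}}

```text
time: 36.0
tcp_pos: [526.3, -64.8, 295.9]
eef_rot: [-2.218, -2.224, -0.0]
wrist_force: [0.5, -0.7, -2.2]
width: 24.0
gripper_force: 20.0
```

Request:
{"fn": "creep_tool", "kwargs": {
  "offsets": {"increments": [[0,0,0,0,12],[0,0,8,0,12],[0,0,16,0,12],[0,0,20,0,12],[0,0,16,0,12],[0,0,6,0,12],[0,0,2,0,12],[0,0,0,0,12],[0,0,0,0,12],[0,0,0,0,12]]}
}}

```text
time: 36.83
tcp_pos: [526.6, -67.0, 229.1]
eef_rot: [2.221, 2.22, 0.001]
wrist_force: [-0.4, 0.1, -0.9]
width: 24.1
gripper_force: 20.0
```

```bash
python3 - <<'E'
from h import *
s=snap('side'); w=world(s); t=ctrl.get_state()['tcp_pos']; print(t,cyl(w,12,145,195,t[:2]))
print('post',cyl(w,6,25,85,(526,-66.5),5))
a=snap('top'); w=world(a); print('top post',cyl(w,6,25,85,(526.5,-65.7),5))
cv2.imwrite('pics/l4.png',cv2.resize(s['color'][100:260,260:420,::-1],None,fx=3,fy=3))
E
```

```text
[526.62156871 -66.94781389 228.98650239] (269, [526.5, -66.9])
post (137, [526.1, -66.8])
top post (0, [526.5, -65.7])
```

View pics/l4.png

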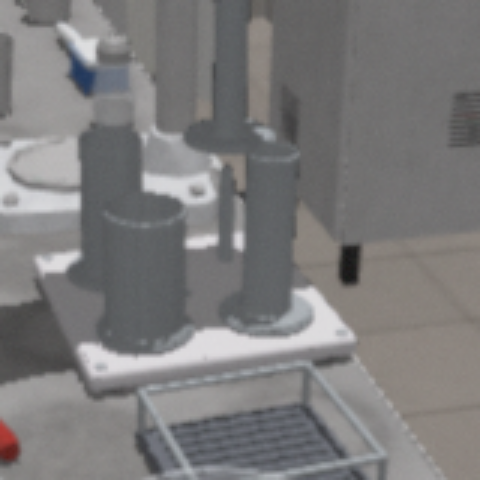

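Three nozzles are seated, and the narrow one hangs right above its thin post, which is visible at about (227,215). Lowering it.

Request:
{"fn": "creep_tool", "kwargs": {
  "offsets": {"increments": [[0.3,-0.4,6,0,12],[0,0,12,0,12],[0,0,12,0,12],[0,0,12,0,12],[0,0,12,0,12],[0,0,12,0,12],[0,0,12,0,12],[0,0,7,0,12],[0,0,4,0,12],[0,0,2,0,12],[0,0,0,0,12],[0,0,0,0,12]]}
}}

```text
time: 37.93
tcp_pos: [526.1, -66.5, 137.6]
eef_rot: [2.221, 2.221, 0.001]
wrist_force: [0.6, -0.0, -1.1]
width: 23.9
gripper_force: 20.0
```

Request:
{"fn": "creep_tool", "kwargs": {
  "offsets": {"increments": [[0,0,1,0,12],[0,0,1,0,12],[0,0,1,0,12],[0,0,0,0,12],[0,0,0,0,12]]}
}}

```text
time: 38.35
tcp_pos: [525.9, -66.5, 134.3]
eef_rot: [2.221, 2.221, 0.0]
wrist_force: [-0.5, -0.3, -0.6]
width: 24.0
gripper_force: 20.0
```

Request:
{"fn": "creep_tool", "kwargs": {
  "offsets": {"increments": [[0,0,0.6,0,12],[0,0,0,0,12],[0,0,0,0,12]]}
}}

```text
time: 38.6
tcp_pos: [526.1, -66.5, 134.2]
eef_rot: [2.221, 2.221, 0.0]
wrist_force: [-2.0, -0.6, 8.7]
width: 24.3
gripper_force: 20.0
```

Seated, with 8.7 N of contact force at the predicted height. I'll release, rise, back away and inspect.

Request:
{"fn": "creep_tool", "kwargs": {
  "offsets": {"increments": [[0,0,-0.3,0,12],[0,0,0,0,25],[0,0,0,0,28],[0,0,0,0,32],[0,0,0,0,38],[0,0,0,0,42],[0,0,0,0,42],[0,0,0,0,42],[0,0,-10,0,42],[0,0,-15,0,42],[0,0,-20,0,42],[0,0,-25,0,42]]}
}}

```text
time: 39.6
tcp_pos: [525.3, -66.3, 204.6]
eef_rot: [-2.22, -2.221, 0.001]
wrist_force: [-0.1, -0.3, -0.4]
width: 41.8
gripper_force: 0.0
```

Request:
{"fn": "creep_tool", "kwargs": {
  "offsets": {"increments": [[0,0,-25,0,42],[0,0,-25,0,42],[0,0,-20,0,42],[0,0,-10,0,42]]}
}}

```text
time: 39.93
tcp_pos: [526.5, -66.3, 287.1]
eef_rot: [2.219, 2.22, 0.003]
wrist_force: [0.4, -0.8, -1.1]
width: 41.7
gripper_force: 0.0
```

Request:
{"fn": "creep_tool", "kwargs": {
  "offsets": {"increments": [[-10,-5,0,0,42],[-20,-10,0,0,42],[-25,-10,0,0,42],[-25,-10,0,0,42],[-25,-10,0,0,42],[-25,-10,0,0,42],[-25,-10,0,0,42],[-20,-5,0,0,42],[-10,0,0,0,42],[-5,0,0,0,42],[0,0,0,0,42],[0,0,0,0,42]]}
}}

```text
time: 40.93
tcp_pos: [456.1, -255.5, 283.5]
eef_rot: [-2.22, -2.222, -0.001]
wrist_force: [0.5, 0.5, -0.2]
width: 42.2
gripper_force: 0.0
```

```bash
python3 - <<'E'
from h import *
s=snap('side'); w=world(s); a=snap('top'); w3=world(a)
P=w3.reshape(-1,3);P=P[~np.isnan(P).any(1)]
for k,R,x0,h in(('n',12,(526,-66.5),153),('m',17,(529.5,-156.5),138),('w',22,(440,-69.5),123),('W',27,(444,-160),108)):
    e=P[np.hypot(P[:,0]-x0[0],P[:,1]-x0[1])<32]
    print(k,h,'lo',cyl(w,R,35,65,x0),'hi',cyl(w,R,h-35,h-5,x0),np.percentile(e[:,2],[97,99]).round(1))
cv2.imwrite('pics/end.png',np.hstack([cv2.resize(x,(400,400)) for x in (s['color'][100:260,260:420,::-1],a['color'][120:280,180:340,::-1])]))
E
```

```text
n 153 lo (140, [525.7, -66.5]) hi (157, [525.7, -66.7]) [152.7 154.1]
m 138 lo (231, [529.5, -156.3]) hi (291, [529.3, -156.5]) [138.8 139.9]
w 123 lo (101, [440.3, -70.0]) hi (355, [440.0, -70.0]) [123.4 124.5]
W 108 lo (371, [443.5, -159.6]) hi (550, [443.3, -160.3]) [624.2 625.6]
```

View pics/end.png

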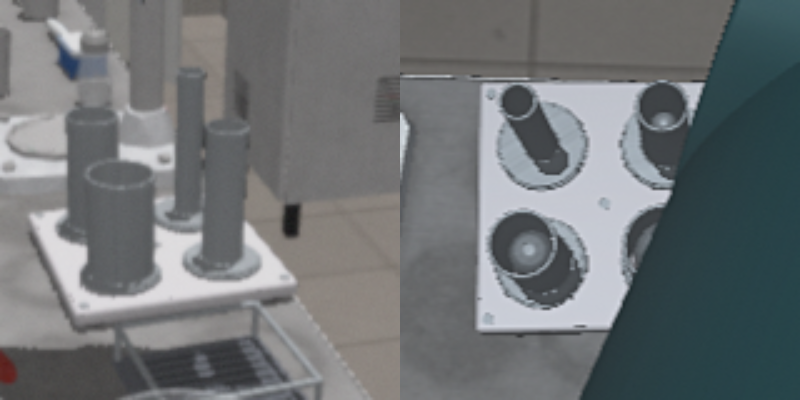

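All four nozzles stand upright with their flanges flat on the board, their tops are at the expected heights, and the arm is clear.

```bash
python3 -c "
from station import ctrl; print(ctrl.close_job())"
```

```text
the job is handed in; nothing more can be done
None
```

The job is handed in at about 41 s of the 115 s: all four nozzles stand free and upright on their matching posts with flanges flat on the board, nothing was dropped or toppled, and the judge's verdict was not shown.

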